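Move the snap-in battery pack to the charging dock

ROBOT

A 7-joint arm with a two-finger parallel gripper is mounted at the origin on the work surface. World frame = base frame: x ahead of the robot, y to its left, z up, the work surface at z = 0. Lengths are in m, angles in rad, forces in N, time in s.
With the tool pointing down it reaches from about 0.425 to 0.875 m from the base axis. Payload 4.7 kg.
Tool frame: the origin (TCP) lies midway between the tips of the shut fingers; the grasp point (between the pads) lies 19 mm behind it (ctrl.grip_depth is the distance from the TCP to the grasp point, in m); z points along the fingers, y is the direction in which the jaws open and shut (so a half turn about z gives the same grasp; the last joint's range is limited). The gripper opens to 87 mm and grips with 3 to 60 N. Pads are 19 mm wide; open, the fingers measure 117 mm over their backs; the gripper's body (75 mm by 190 mm) begins 51 mm behind the grasp point.
Start: joints at [1.25, 0.321, -0.07, 1.45, 0.023, 1.371, -0.057], TCP at [0.214, -0.614, 0.223] pointing down, gripper open.
Joint ranges: [-2.86, 2.86], [-0.3, 2.09], [-1.38, 1.24], [0.06, 2.45], [-1.56, 4.7], [0.09, 2.05], [-2.69, 2.69]. Speed limits (rad/s): [2.57, 2.57, 3.14, 3.14, 3.14, 3.14, 3.14].

INTERFACE

Orientations are given as a rotation vector (axis times angle).
In Python, from bench import ctrl gives the robot as it stands. The module is installed in compiled form; this text tells all that it offers.
- The arm moves only by the shell command python3 -m inch 'ROWS' [FORCE]. ROWS is JSON, a list of rows, each a list of 5 numbers: the opening, from -1 (shut) to 1 (fully open), so that 0 is half open, then the shift along the tool's x, y, z in mm, then the turn about the tool's z in rad. In form: [[fingers, tx, ty, tz, twist], ...]. A call has 1 to 5 rows; each row shifts and turns the pose as measured when the row begins, along the tool's axes as they then stand; what a row does not reach is not made up. A row lasts 1/8 s, in which the tool goes at most 62.5 mm and 10.7 degrees, less where a joint would pass 70% of its speed; a pose out of reach is approached as far as the arm can. A call is refused whole if a number of a shift passes 62.5 or a number of a turn 0.188, either way. A call with a gripper value outside its range is refused whole. The fingers move at their own pace and stop on an object; FORCE is the grip in N (left out, the last holds). Time passes only in rows, so rows that do not move let the fingers close. It gives the time, the measured TCP pose, the force and the opening at its end, in the units of the state.
- ctrl.get_state(): the state, without advancing time (a new reading comes with each control period).
- ctrl.get_image(name): name is "scene" or "top" or "wrist"; returns a dict with "color" (384x512x3 uint8, red, green, blue), "range_z" (384x512 float32, m along the optical axis (not along the pixel's ray), 0 where there is no reading), "K" (3x3 intrinsics, pixels), "distortion" ([k1, k2, p1, p2, k3] as OpenCV has them; the pictures are not rectified), "R" (3x3) and "t" (3): a world point X has camera coordinates R X + t. Camera axes: x right, y down, z forward; pixel columns grow to the right and rows downward; lengths in m; the calibration is good to about 2 mm. A picture is of the moment at which its call begins.
- ctrl.close_job(): hands the job in, once; it reports no verdict.
The state is a dict: "time": time; "joint_positions": joint angles; "qd": joint speeds; "joint_torque": joint torques, N m; "position": TCP position; "tool_rot": TCP orientation; "ft_force": force on the tool from outside, world axes, zero at the start; "torque": the same for the moment, N m; "grip_width": opening from 0.0 (shut) to 1.0 (fully open).
Only numpy, scipy, OpenCV 4.12 (cv2) and the standard library are available. Lean on these libraries where they do the work, as an engineer would, in place of code of your own. Each camera call takes 0.05 s, during which the arm holds its last target. There are 200 camera calls.

TASK

Squeeze the orange sprung tab of the black battery pack inward and, keeping it pressed, lift the pack out of the blue instrument. Put it into the white charging dock with its tab on the side of the dock's orange lip, and press it gently down until you feel the bottom firmly, then let go so that the tab snaps out under the lip and the pack stays latched. Never let the pack press or pull on the instrument or the dock with more than 25 N, and leave the other things where they are.

Things in the scene. Friction and masses are not known exactly. Their poses are not given: they have to be found in the camera images.
- pack_center (a point): Centre of the loose black battery pack, 52 mm above its underside, 52 below its top. x across (44 mm wide), y to the tab side, z up. Foot (lowest 28 mm) 44 x 36 mm, edges rounded 4 mm. Above it the solid body spans y -18 to +6.5 mm; the tab stands free beyond. Pinch along y, tab against flat back: 35.5 mm across at rest, 29 mm with the tab fully in (middle of the fingers then at y = -3.5 mm).
- pack: The same pack, 0.18 to 0.35 kg; origin at the centre of its underside, same axes. In the instrument its top 40 mm stick out. A pinch of 20 N or more presses the tab fully in and carries the pack. Close the fingers in small steps or slowly, and centred: a quick or off-centre squeeze knocks the pack hard against its well. Likewise go down slowly (under 10 mm/s) to the bottom of the dock; force readings lag.
- pack_tab (a joint): How far the sprung tab is pressed in, m: 0 out (latched), 0.0065 fully in. The spring takes 2.4 N to start and 7.6 N fully in. The barb overlaps a well's lip by 3.5 mm when the pack is centred in the well and by up to 5.5 mm when it lies against the tab side; keep it in all along the 16 mm lip.
- tab_face (a point): Where to press the tab, 31 mm above pack_center. Orange upright plate 20 mm wide, 4 thick, its top 5 mm below the pack's top, outer face at pack y = +17.5 mm; slides straight in along -y. Low on it, hidden in the well, a barb sticks out 6 mm beyond the face: flat top 6 mm below pack_center, sloping underneath.
- instrument_mouth (a point): Centre of the mouth of the instrument's battery well, 76 mm above the bench; axes as the pack's standing in it. Well 48 (x) by 40 mm (y), 2 mm of play each side, 64 mm deep, a firm rubber pad (6 N per mm, 2 mm) as floor; rim 72 x 72 mm. Orange catch lip 16 mm deep at the mouth on the +y side.
- instrument: Fixed blue bench instrument; origin on the bench straight below instrument_mouth, same axes. A 239 mm tall steel column with a dial gauge and blue block stands at x = 125 to 185 mm, y = -75 to -5 mm; before it, at x = 85 to 115 mm, a blue rib 62 mm tall.
- dock_mouth (a point): Centre of the mouth of the dock's well, nominally 82 mm above the bench: 48 (x) by 40 mm (y), 64 deep, orange lip 16 mm deep on the +y side; the pack goes in with its y along this y. With the pack on the bottom pad, pack_center is nominally 12 mm below this point, but the grey well (mouth, lip and bottom) is set up to 9 mm higher or lower than told, differently each time: feel the depth.
- dock: Fixed white dock, shell 110 x 110 x 50 mm; origin on the bench below dock_mouth, same axes. In the well a sprung brass plate stands 8 mm above the bottom pad; it pushes up with 1.5 N at first touch, 5.5 N when flat; then the rubber pad adds 6 N per mm for 2 mm, then rigid. The barb is under the lip only in the last 2 mm above the pad; once let go, the plate lifts the pack until the barb bears on the lip.
- cup: Bystander: steel mug, 72 mm across, 110 tall; origin at the centre of its underside.
- tin: Bystander: round aluminium sample tin, 64 mm across, 50 tall; origin at the centre of its underside.
- mould: Bystander: brass ring, 70 mm across, 30 tall; origin at the centre of its underside.
- bulb: Bystander: terracotta-coloured rubber blower bulb, 52 mm across, 75 tall; origin at the centre of its underside.
Things that resemble listed ones, but are neither listed nor needed, are in the scene too. Leave any turquoise look-alike of the dock alone.

How it is judged:
By the outcome, as a careful person would: the job done as asked, in the order asked, and still so for the second after the job is handed in, with the robot touching nothing.
It also fails if it takes over 53 s, if anything falls off the work surface, if the arm or the gripper's body presses on something with over 40 N, if the wrist force passes 120 N, or if a joint passes its speed limit or range.

## Working session

There is one attempt and no reset: what is moved stays moved. The work goes in short steps, Python scripts to look and compute and a shell command to move; the robot and the scene stay as the last step left them, time stands still between calls to the robot, and variables do not carry over. Pictures are saved under pics/ and viewed, about 8 in all and at most 12, crops included, and the job is handed in when it is done.

```bash
mkdir -p pics; ls; cat > h.py <<'E'
import numpy as np, cv2
from bench import ctrl
def grab(n):
    im=ctrl.get_image(n); np.savez(f'pics/{n}.npz',**im); return im
def load(n): return dict(np.load(f'pics/{n}.npz'))
def pts(im):
    h,w=im['range_z'].shape
    u,v=np.meshgrid(np.arange(w),np.arange(h))
    p=cv2.undistortPoints(np.stack([u,v],-1).reshape(-1,1,2).astype(float),im['K'],im['distortion']).reshape(h,w,2)
    z=im['range_z'].astype(float)
    X=np.dstack([p[...,0]*z,p[...,1]*z,z])
    P=(X-im['t'])@im['R']; P[z==0]=np.nan
    return P
def ray(im,uv,h):
    p=cv2.undistortPoints(np.array(uv,float).reshape(-1,1,2),im['K'],im['distortion']).reshape(-1,2)
    d=np.c_[p,np.ones(len(p))]@im['R']; c=-im['R'].T@im['t']
    return c+d*((h-c[2])/d[:,2])[:,None]
E
python3 - <<'E'
from h import *
for n in('top','scene','wrist'):
    im=grab(n); cv2.imwrite(f'pics/{n}.png',im['color'][...,::-1])
a=[cv2.imread(f'pics/{n}.png') for n in('top','scene')]
cv2.imwrite('pics/a.png',cv2.resize(np.vstack(a),None,fx=.78,fy=.78))
print({k:np.round(v,3) for k,v in ctrl.get_state().items()}, ctrl.grip_depth)
E
```

```text
pics
{'time': np.float64(0.15), 'joint_positions': array([ 1.25 ,  0.322, -0.07 ,  1.451,  0.023,  1.371, -0.057]), 'qd': array([ 0.002, -0.002,  0.   , -0.005, -0.001, -0.001, -0.001]), 'joint_torque': array([-1.0000e-03, -4.9180e+01, -4.0500e-01, -3.1288e+01, -6.4000e-02,
        4.1000e-02,  0.0000e+00]), 'position': array([ 0.213, -0.614,  0.222]), 'tool_rot': array([-3.096e+00, -5.230e-01,  1.000e-03]), 'ft_force': array([-0.288,  0.217,  0.726]), 'torque': array([ 0.073,  0.006, -0.011]), 'grip_width': np.float64(1.004)} 0.0187
```

View pics/top.png

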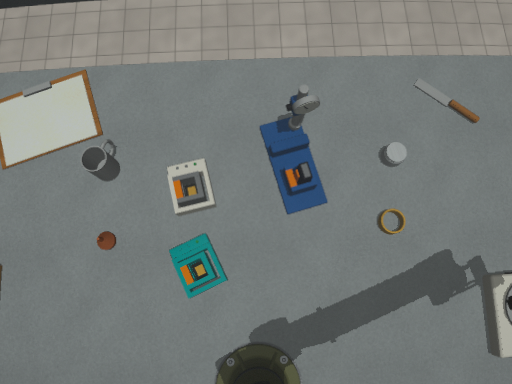

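View pics/scene.png

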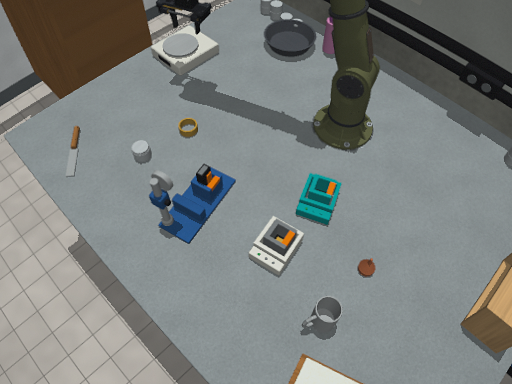

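The top view shows the pack in the blue instrument at about (299,176), with its orange lip/tab on the left. The white dock is at about (191,187) with its orange lip on the left, and the turquoise look-alike is at (199,268). The scene view agrees.

```bash
python3 - <<'E'
from h import *
im=load('top');P=pts(im);c=im['color'];hsv=cv2.cvtColor(c,cv2.COLOR_RGB2HSV)
H,S,V=[hsv[...,i].astype(int) for i in range(3)]
def rep(n,m,box,zr):
    x0,y0,x1,y1=box;mm=np.zeros(m.shape,bool);mm[y0:y1,x0:x1]=m[y0:y1,x0:x1]
    mm&=(P[...,2]>zr[0])&(P[...,2]<zr[1])
    q=P[mm]
    if len(q)<4: print(n,len(q));return
    r=cv2.minAreaRect((q[:,:2]*1000).astype(np.float32))
    print(n,len(q),'mean',np.round(q.mean(0)*1000,1),'med z',round(np.median(q[:,2])*1000,1),'rect',np.round(r[0],1),np.round(r[1],1),round(r[2],1))
al=np.ones_like(H,bool); o=(H<20)&(S>150)&(V>120)
bi=(270,145,330,205); bd=(165,155,220,215)
rep('orange lip inst',o,bi,(.06,.085));rep('orange tab',o,bi,(.09,.13))
rep('pack top',al,bi,(.105,.13)); rep('inst rim',al,bi,(.068,.084)); 
rep('dock shell',al,bd,(.04,.056)); rep('dock rim',al,bd,(.065,.1)); rep('dock orange',o,bd,(.03,.11))
rep('blue base',(H>100)&(H<125)&(S>120),(255,115,330,215),(.005,.2))
rep('col',al,(285,80,320,150),(.2,.3))
for b in(bi,bd):
    x0,y0,x1,y1=b;print(np.round(P[y0:y1:3,x0:x1:3,2]*1000).astype(int))
print('mm/px',np.round((P[176,300]-P[176,301])*1000,1))
E
```

```text
orange lip inst 113 mean [ 542.8 -109.4   75.3] med z 75.3 rect [ 544.  -109.4] [46.6 17.4] 16.9
orange tab 14 mean [ 546.4 -122.8  109.1] med z 109.1 rect [ 546.4 -122.9] [18.1  3.7] 15.1
pack top 183 mean [ 549.2 -141.   114.8] med z 115.2 rect [ 548.9 -138.6] [43.9 35.4] 15.0
inst rim 403 mean [ 544.1 -130.5   75.5] med z 75.4 rect [ 548.4 -135. ] [72.3 70.2] 13.3
dock shell 711 mean [523.4 161.9  49.5] med z 49.8 rect [536.8 165.5] [127.6 111.5] 12.8
dock rim 543 mean [526.2 165.7  81.3] med z 82.4 rect [527.9 165.2] [71.7 72.8] 12.6
dock orange 116 mean [522.8 191.7  82.8] med z 82.7 rect [522.7 191.7] [46.8 17.5] 12.3
blue base 2866 mean [ 595.5 -120.2   24.4] med z 12.4 rect [ 602.9 -123.4] [272.2 117.4] 14.5
col 443 mean [ 696.4 -137.5  226.3] med z 229.2 rect [ 707.  -137.7] [50.1 67.6] 13.8
[[ 58  58  65  62  60  63  58  62  62  60  60  54  45   3   1  -2  -2   1
    1   2]
 [ 47  65  64  59  66  62  58  62  51  48  37  25  12  -1   0  -1  -3   1
   -1   0]
 [ 27  65  57  64  59  46  39  34  24  15  11  12  13  14   1  -2  -1   0
    3  -3]
 [ 11  49  42  37  28  18  11  15
[... 1939 characters left out ...]
  0  2 -2 -1]
 [-3  1 46 83 80 78 50 51 39 32 27 81 71  1 49 33 -2  4  2]
 [ 1 -2 51 86 86 83 29 17 23 22 20 84 81 -1 50 52  0 -1  3]
 [-3  0 51 85 83 82 39 20 26 28 28 85 82 23 50 51  1  1  1]
 [-3  3 51 49 85 82 45 19 29 29 27 81 86 52  4 50  0  1  2]
 [ 0  2 53 50 85 82 72 18 26 85 84 84 85 71  0 50 28  2 -1]
 [ 3  1 -4 51 80 84 83 80 84 85 82 86 74 66  1 49 48  0  3]
 [-2 -2 -2 48 84 85 83 80 76 66 58 50 42 29 14 50 51  1  4]
 [ 3  3 -3 50 52 64 59 47 37 32 21 54 49 54 48 50 50  0  2]
 [ 3  3  3 52 49 14 19 51 49 52 49 51 51 44 33 23 14  4  5]
 [-2 -2  1 50 50 53 50 52 52 42 33 24 11  4 -1  0  0  1  3]
 [ 0 -1 -2 -1 49 41 32 23 15  2 -3 -2 -1  3 -2 -2 -2  1 -5]]
mm/px [  4.8   0.1 -18.4]
```

```bash
python3 -m inch '[[1,47,-34,0,0.016],[1,47,-34,0,0.016],[1,47,-34,0,0.016],[1,47,-34,0,0.016],[1,47,-34,0,0.016]]' 25; python3 -m inch '[[1,47,-34,0,0],[1,47,-34,0,0],[1,47,-34,0,0],[1,40,-30,0,0],[1,20,-15,0,0]]'
```

```text
time: 0.78
position: [0.3872, -0.3795, 0.2189]
tool_rot: [-3.117, -0.376, 0.006]
ft_force: [0.6, -1.0, -0.4]
grip_width: 1.002
time: 1.4
position: [0.5525, -0.1782, 0.2181]
tool_rot: [-3.115, -0.383, 0.005]
ft_force: [-0.7, 0.3, -0.3]
grip_width: 1.001
```

```bash
python3 -m inch '[[1,-10,-28,0,0],[1,-5,-6,0,0],[1,0,0,0,0]]'; python3 - <<'E'
from h import *
im=grab('wrist');cv2.imwrite('pics/w1.png',im['color'][...,::-1])
print(-im['R'].T@im['t'], im['R'])
E
```

```text
time: 1.78
position: [0.5303, -0.1459, 0.2172]
tool_rot: [-3.113, -0.39, 0.006]
ft_force: [1.0, -0.4, 0.5]
grip_width: 1.002
[ 0.60236734 -0.12955049  0.37952154] [[ 0.24619345 -0.96921603 -0.00301215]
 [-0.93168652 -0.23751468  0.27485815]
 [-0.26711235 -0.0648619  -0.96148007]]
```

View pics/w1.png

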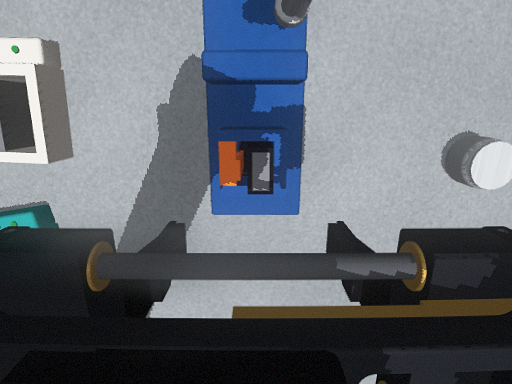

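The wrist view shows the pack top at about (260,167), the orange lip and tab at (230,162), and the fingers below. Next I'll measure from this view.

```bash
python3 - <<'E'
from h import *
im=load('wrist');P=pts(im);c=im['color'];hsv=cv2.cvtColor(c,cv2.COLOR_RGB2HSV)
H,S,V=[hsv[...,i].astype(int) for i in range(3)]
def rep(n,m,box,zr):
    x0,y0,x1,y1=box;mm=np.zeros(m.shape,bool);mm[y0:y1,x0:x1]=m[y0:y1,x0:x1]
    mm&=(P[...,2]>zr[0])&(P[...,2]<zr[1])
    q=P[mm]; 
    if len(q)<4: print(n,len(q));return
    r=cv2.minAreaRect((q[:,:2]*1000).astype(np.float32))
    print(n,len(q),'mean',np.round(q.mean(0)*1000,1),'rect',np.round(r[0],1),np.round(r[1],1),round(r[2],1))
al=np.ones_like(H,bool); o=(H<20)&(S>150)&(V>80)
b=(205,120,305,215)
rep('pack top',al,b,(.1125,.13));rep('tab',o,b,(.1,.1125));rep('lip',o,b,(.07,.082));rep('rim',al,b,(.071,.081));rep('base',al,(200,0,312,218),(.006,.018))
for y in range(138,200,4): print(y,np.round(P[y,215:300:4,2]*1000).astype(int))
E
```

```text
pack top 1225 mean [ 551.3 -145.2  116.8] rect [ 549.4 -140. ] [44.  35.3] 13.7
tab 103 mean [ 545.9 -124.9  110.3] rect [ 545.2 -124.8] [20.3  4. ] 14.7
lip 730 mean [ 542.6 -112.6   76.3] rect [ 542.6 -115.3] [47.9 23.8] 14.0
rim 2672 mean [ 552.4 -135.2   76.3] rect [ 548.7 -137.9] [71.9 72.2] 14.3
base 11723 mean [ 612.1 -122.9   12.4] rect [ 594.9 -128.3] [258.6 120.9] 14.1
138 [13 78 76 77 75 76 77 77 76 77 76 75 77 76 76 77 75 75 12 12 12 13]
142 [13 77 75 76 78 70 13 41 40 69 71 71 70 71 34 76 76 77 12 12 13 13]
146 [ 11  76  76  75  77  74  12  40 107 106 106 105 107 106 105  77  76  76
  11  13  11  12]
150 [ 14  76  74  77  76  75  12  40 116 117 115 118 116 116 117  78  78  77
  12  13  11  12]
154 [ 12  77  77  76  77  75  77  40 116 117 117 118 117 118 116  76  75  75
  12  12  12  13]
158 [ 11  75  77  76  76  78 103  40 116 116 117 117 118 117 117  77  76  75
  12  12  12  12]
162 [                  14                   77                   76
                   76                   76                  111
                  112                   41                  11
[... 1210 characters left out ...]
   63                  116
                  118                  117                  117
                  118 -9223372036854775808                  117
                   77                   78                   77
                   14                   12                   13
                   11]
186 [ 12  11  75  77  76  77  75  76 117 115 118 117 117 117 117  76  76  76
  12  12  13  12]
190 [ 13  12  77  77  75  76  76  76 114 116 116 117 116 117 115  76  76  75
  12  12  12  11]
194 [13 11 77 76 76 77 76 76 76 76 76 77 77 76 76 77 77 76 13 14 12 10]
198 [11 12 12 12 13 13 12 13 12 13 11 12 12 12 13 12 12 12 12 13 12  0]<stdin>:14: RuntimeWarning: invalid value encountered in cast
```

```bash
python3 -m inch '[[1,20,2,30,0],[1,0,0,35,0],[1,0,0,30,0],[1,0,0,15,0],[1,0,0,0,0]]'
```

```text
time: 2.45
position: [0.5523, -0.1512, 0.1052]
tool_rot: [-3.119, -0.373, -0.0]
ft_force: [0.3, 1.0, 0.3]
grip_width: 1.001
```

```bash
python3 -m inch '[[1,0,-9,10,-0.01],[1,0,0,8,0],[1,0,0,3,0],[1,0,0,0,0]]'; python3 -m inch '[[1,0,0,0,0]]'
```

```text
time: 2.95
position: [0.5522, -0.1425, 0.0858]
tool_rot: [3.115, 0.389, 0.007]
ft_force: [0.3, 0.1, -0.7]
grip_width: 0.996
time: 3.08
position: [0.5524, -0.1426, 0.0862]
tool_rot: [3.115, 0.389, 0.008]
ft_force: [-0.0, -0.2, 0.2]
grip_width: 1.001
```

```bash
python3 -m inch '[[0.5,-2,-0.5,5,0],[0.3,0,0,0,0],[0.15,0,0,0,0],[0.06,0,0,0,0],[0.06,0,0,0,0]]' 25; python3 - <<'E'
from h import *
im=grab('wrist');cv2.imwrite('pics/w2.png',cv2.resize(im['color'][90:300,130:400,::-1],None,fx=2.5,fy=2.5))
E
```

```text
time: 3.7
position: [0.5505, -0.1429, 0.0813]
tool_rot: [3.115, 0.389, 0.009]
ft_force: [0.4, 0.3, 0.4]
grip_width: 0.562
```

View pics/w2.png

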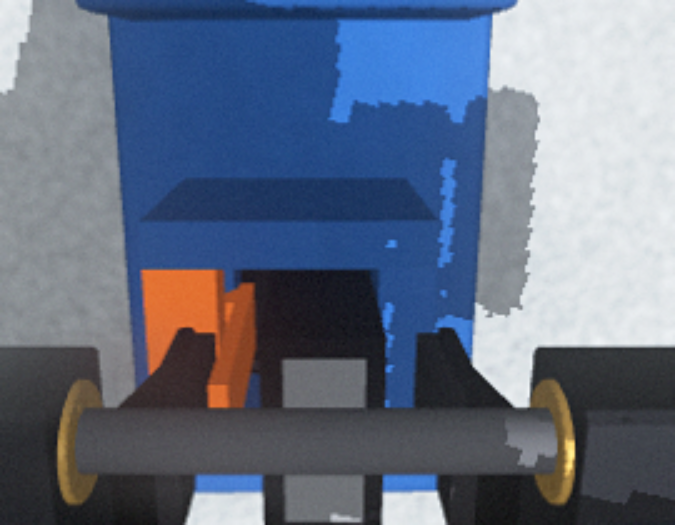

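The close view shows the fingers straddling the pack. The left finger (215,360) is close to the tab, and there is a gap at the right between the pack edge (385) and the finger (415), as planned. I'll close slowly.

```bash
for i in 1; do python3 -m inch '[[0.10,0,0,0,0],[0.08,0,0,0,0],[0.06,0,0,0,0]]'; done; python3 -m inch '[[0.04,0,0,0,0],[0.02,0,0,0,0],[0.0,0,0,0,0]]';python3 -m inch '[[-0.02,0,0,0,0],[-0.04,0,0,0,0],[-0.06,0,0,0,0]]'
```

```text
time: 4.12
position: [0.5506, -0.1429, 0.0813]
tool_rot: [3.115, 0.389, 0.01]
ft_force: [-0.9, 0.4, 1.5]
grip_width: 0.53
time: 4.5
position: [0.5506, -0.1428, 0.0813]
tool_rot: [3.115, 0.389, 0.009]
ft_force: [-0.6, 0.3, 0.3]
grip_width: 0.502
time: 4.88
position: [0.5504, -0.1419, 0.0814]
tool_rot: [3.116, 0.39, 0.009]
ft_force: [-1.5, 0.4, 1.4]
grip_width: 0.475
```

```bash
python3 -m inch '[[-0.07,0,0,0,0],[-0.08,0,0,0,0]]';python3 -m inch '[[-0.09,0,0,0,0],[-0.10,0,0,0,0]]';python3 -m inch '[[-0.11,0,0,0,0],[-0.12,0,0,0,0]]'
```

```text
time: 5.12
position: [0.5504, -0.1417, 0.0814]
tool_rot: [3.116, 0.39, 0.009]
ft_force: [-0.6, 1.3, 1.2]
grip_width: 0.463
time: 5.38
position: [0.5504, -0.1416, 0.0814]
tool_rot: [3.116, 0.39, 0.009]
ft_force: [0.0, -0.1, 1.5]
grip_width: 0.454
time: 5.62
position: [0.5505, -0.1416, 0.0815]
tool_rot: [3.116, 0.39, 0.009]
ft_force: [-0.6, 1.3, 0.3]
grip_width: 0.439
```

```bash
python3 -m inch '[[-0.13,0,0.4,0,0],[-0.14,0,0.4,0,0]]';python3 -m inch '[[-0.155,0,0.3,0,0],[-0.17,0,0.2,0,0]]';python3 -m inch '[[-0.185,0,0,0,0],[-0.2,0,0,0,0]]'
```

```text
time: 5.88
position: [0.5507, -0.142, 0.0815]
tool_rot: [3.117, 0.39, 0.009]
ft_force: [-0.8, 2.5, 2.0]
grip_width: 0.431
time: 6.12
position: [0.5506, -0.1417, 0.0815]
tool_rot: [-3.117, -0.391, -0.008]
ft_force: [-0.6, 2.5, 2.3]
grip_width: 0.418
time: 6.38
position: [0.5506, -0.1416, 0.0815]
tool_rot: [-3.117, -0.391, -0.008]
ft_force: [-0.4, 2.0, 1.1]
grip_width: 0.403
```

```bash
python3 -m inch '[[-0.215,0,0.2,0,0],[-0.23,0,0.2,0,0]]';python3 -m inch '[[-0.245,0,0.2,0,0],[-0.26,0,0.2,0,0]]';python3 -m inch '[[-0.275,0,0.2,0,0],[-0.29,0,0.2,0,0]]';python3 -m inch '[[-0.305,0,0.2,0,0],[-0.32,0,0.2,0,0]]'
```

```text
time: 6.62
position: [0.5507, -0.1423, 0.0814]
tool_rot: [-3.117, -0.391, -0.008]
ft_force: [-1.5, 1.4, 1.5]
grip_width: 0.39
time: 6.88
position: [0.5509, -0.1428, 0.0814]
tool_rot: [3.117, 0.391, 0.008]
ft_force: [-1.0, 2.7, 0.4]
grip_width: 0.374
time: 7.12
position: [0.551, -0.1434, 0.0814]
tool_rot: [3.117, 0.39, 0.009]
ft_force: [-0.1, 0.6, 0.1]
grip_width: 0.363
time: 7.38
position: [0.5512, -0.144, 0.0814]
tool_rot: [3.117, 0.39, 0.009]
ft_force: [-0.8, 1.1, 1.2]
grip_width: 0.349
```

```bash
python3 -m inch '[[-0.335,0,0,0,0],[-0.35,0,0,0,0]]';python3 -m inch '[[-0.365,0,0,0,0],[-0.38,0,0,0,0]]';python3 -m inch '[[-0.4,0,0,0,0],[-0.45,0,0,0,0],[-0.55,0,0,0,0]]'
```

```text
time: 7.62
position: [0.5512, -0.1443, 0.0814]
tool_rot: [3.117, 0.39, 0.009]
ft_force: [0.0, 1.4, 0.5]
grip_width: 0.333
time: 7.88
position: [0.5512, -0.1441, 0.0814]
tool_rot: [3.117, 0.39, 0.009]
ft_force: [-1.4, 1.7, 1.2]
grip_width: 0.316
time: 8.25
position: [0.5512, -0.1441, 0.0814]
tool_rot: [3.117, 0.39, 0.009]
ft_force: [-0.7, 0.8, 1.1]
grip_width: 0.315
```

```bash
python3 -m inch '[[-0.7,0,0,0,0],[-1,0,0,0,0],[-1,0,0,0,0]]' 32; python3 -m inch '[[-1,0,0,-1,0],[-1,0,0,-1,0],[-1,0,0,0,0]]'
```

```text
time: 8.62
position: [0.5512, -0.144, 0.0814]
tool_rot: [3.117, 0.39, 0.009]
ft_force: [-0.2, 2.0, 1.1]
grip_width: 0.308
time: 9.0
position: [0.5498, -0.1453, 0.0818]
tool_rot: [3.116, 0.389, 0.004]
ft_force: [-0.4, 0.5, -2.8]
grip_width: 0.312
```

```bash
python3 -m inch '[[-1,0,0,-1,0],[-1,0,0,-1,0],[-1,0,0,0,0]]'; python3 -m inch '[[-1,0,0,-2,0],[-1,0,0,-2,0],[-1,0,0,0,0]]'
```

```text
time: 9.38
position: [0.5496, -0.1454, 0.0835]
tool_rot: [3.117, 0.389, 0.004]
ft_force: [0.8, 0.7, -2.9]
grip_width: 0.306
time: 9.75
position: [0.5497, -0.1455, 0.088]
tool_rot: [3.116, 0.389, 0.004]
ft_force: [0.2, 0.3, -3.7]
grip_width: 0.31
```

```bash
python3 -m inch '[[-1,0,0,-4,0],[-1,0,0,-4,0],[-1,0,0,-4,0]]'; python3 -m inch '[[-1,0,0,-5,0],[-1,0,0,-5,0],[-1,0,0,-5,0],[-1,0,0,-5,0],[-1,0,0,-5,0]]'
```

```text
time: 10.12
position: [0.5496, -0.1453, 0.1005]
tool_rot: [3.117, 0.389, 0.004]
ft_force: [0.2, -0.8, -3.4]
grip_width: 0.308
time: 10.75
position: [0.5495, -0.1454, 0.1276]
tool_rot: [3.116, 0.389, 0.004]
ft_force: [0.8, -1.2, -4.3]
grip_width: 0.31
```

```bash
python3 -m inch '[[-1,0,0,-6,0],[-1,0,0,-10,0],[-1,0,0,-15,0],[-1,0,0,-20,0],[-1,0,0,-15,0]]'; python3 - <<'E'
from h import *
im=grab('wrist');cv2.imwrite('pics/w3.png',im['color'][...,::-1])
E
```

```text
time: 11.38
position: [0.5489, -0.1452, 0.1976]
tool_rot: [3.116, 0.389, 0.003]
ft_force: [-0.2, -0.5, -3.2]
grip_width: 0.307
```

View pics/w3.png

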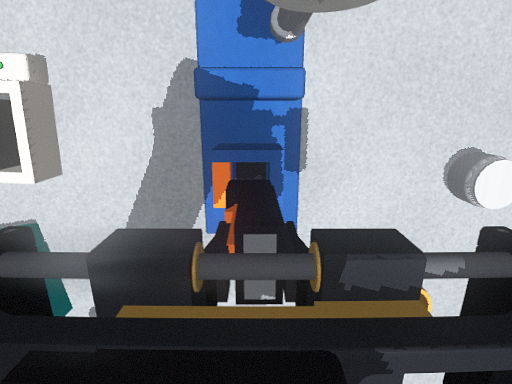

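The wrist view shows the pack held (top at about (260,270)) and the well mouth empty at (245,180). I'll carry it towards the dock.

```bash
python3 -m inch '[[-1,0,-25,0,0.01],[-1,0,-40,0,0.01],[-1,0,-50,0,0.01],[-1,0,-50,0,0],[-1,0,-50,0,0]]'; python3 -m inch '[[-1,-10,-50,0,0],[-1,-15,-40,0,0],[-1,-10,-20,0,0],[-1,0,-5,0,0],[-1,0,0,0,0]]'
```

```text
time: 12.05
position: [0.502, 0.0638, 0.2003]
tool_rot: [3.12, 0.323, 0.011]
ft_force: [1.3, 1.3, -4.2]
grip_width: 0.311
time: 12.68
position: [0.4418, 0.1749, 0.2005]
tool_rot: [3.117, 0.332, 0.016]
ft_force: [0.3, -0.1, -2.8]
grip_width: 0.308
```

```bash
python3 -m inch '[[-1,0,0,0,-0.005],[-1,0,0,0,0]]';python3 - <<'E'
from h import *
im=grab('wrist');cv2.imwrite('pics/w4.png',im['color'][...,::-1])
P=pts(im);hsv=cv2.cvtColor(im['color'],cv2.COLOR_RGB2HSV);H,S,V=[hsv[...,i].astype(int) for i in range(3)]
s=ctrl.get_state();print(s['position'],s['tool_rot'])
o=(H<20)&(S>150)&(V>80)
z=P[...,2]
def rect(n,mm):
    nl,lab,st,_=cv2.connectedComponentsWithStats(mm.astype(np.uint8))
    if nl<2: print(n,'none');return
    for k in sorted(range(1,nl),key=lambda k:-st[k][4])[:2]:
        q=P[lab==k];r=cv2.minAreaRect((q[:,:2]*1000).astype(np.float32))
        print(n,st[k],np.round(np.median(q,0)*1000,1),np.round(r[0],1),np.round(r[1],1),round(r[2],1))
near=(np.hypot(P[...,0]-.528,P[...,1]-.165)<.06)
rect('rim',near&(z>.07)&(z<.095)); rect('lip',near&o&(z>.07)&(z<.095)); rect('shell',(np.hypot(P[...,0]-.528,P[...,1]-.165)<.1)&(z>.045)&(z<.054))
rect('shellall',(np.hypot(P[...,0]-.528,P[...,1]-.165)<.1)&(z>.03)&(z<.054))
np_=np.hypot(P[...,0]-s['position'][0],P[...,1]-s['position'][1])<.04
rect('packtop',np_&(z>.225)&(z<.245)); rect('tab',o&np_&(z>.2)&(z<.245))
rect('wellfloor',near&(z>.012)&(z<.04))
E
```

```text
time: 12.92
position: [0.4434, 0.1719, 0.2003]
tool_rot: [3.117, 0.333, 0.016]
ft_force: [0.0, 0.5, -3.7]
grip_width: 0.308
[0.44344553 0.17180047 0.20029393] [3.11686662 0.33227888 0.01584545]
rim [ 243   65   79   80 4029] [529.6 165.3  83.3] [527.  162.9] [72.  71.9] 11.5
lip [243  79  20  53 943] [521.7 189.5  83.3] [521.5 189.6] [47.2 17.5] 11.0
shell [ 228   50  109  110 4630] [537.  160.9  50.4] [527.7 161.1] [110.4 110.6] 11.3
shell [262  83  39  14  58] [550.  156.2  51.4] [550.2 163.8] [40.9 11.8] 84.2
shellall [ 228   23  109  137 7781] [572.1 168.2  49.6] [542.3 164. ] [140.4 110.6] 11.3
shellall [262  83  39  48 303] [539.7 146.1  42.8] [527.3 160.6] [47.7 39.2] 12.0
packtop [ 204  218  105   35 2384] [457.3 173.2 235.4] [456.8 174. ] [16.8 49.9] 18.0
packtop [ 236  280   49   24 1138] [429.1 165.9 235.9] [430.6 166.5] [19.7 24.1] 13.4
tab [226 220   9  33 185] [449.2 185.6 225.8] [453. 186.] [17.   4.7] 11.2
tab [236 208   1   4   4] [461.8 185.8 212.1] [461.7 185.8] [0.5 0.1] 26.9
wellfloor [ 262   84   37   46 1608] [528.6 159.6  20.1] [527.4 160.4] [47.6 38.6] 11.9
wellfloor [240 107  71  41 184] [486.3 165.2  22.6] [487.6 165.6] [91.  38.1] 73.4
```

View pics/w4.png

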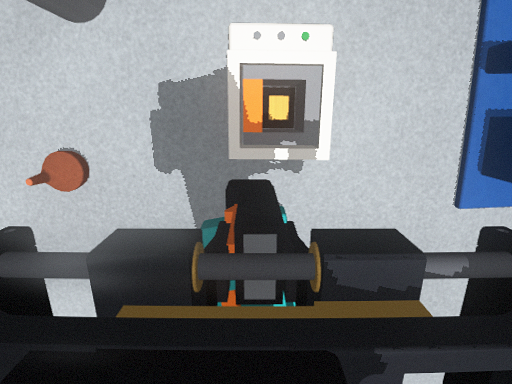

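The view shows the white dock with its well at about (280,107) and lip on the left at (252,105). The pack is in hand at (258,270), with its tab on the same (left) side. Next I'll get the pack's offset in the hand along x.

```bash
python3 - <<'E'
from h import *
im=load('wrist');im={k:im[k] for k in im}
im=dict(np.load('pics/wrist.npz'));P=pts(im)
t=np.array([443.4,171.8]);a=np.radians(12.17)
X=np.array([np.cos(a),np.sin(a)]);Y=np.array([-X[1],X[0]])
d=P[...,:2]*1000-t;lx=d@X;ly=d@Y;z=P[...,2]*1000
for h0 in range(222,242,2):
    m=(z>h0)&(z<=h0+2)&(abs(lx)<40)&(abs(ly)<25)
    if m.sum()>20: print(h0,m.sum(),np.round(np.percentile(lx[m],[1,50,99]),1),np.round(np.percentile(ly[m],[1,50,99]),1))
for c in range(230,290,5): print(c,[ (r,round(lx[r,c],1),round(ly[r,c],1),round(z[r,c])) for r in (178,182,186,190,195,200,210,225)])
E
```

```text
222 121 [ 7.8 20.5 21.3] [-23.1  -2.8  20. ]
224 122 [ 7.9  9.9 21. ] [-22.6   1.9  21.4]
226 140 [ 7.9 20.3 21.1] [-23.8  -0.9  21.3]
228 143 [ 5.  10.1 21.2] [-23.5   0.4  21.1]
230 201 [ 4.3  9.6 21.2] [-23.8   3.8  22.1]
232 151 [-4.1 17.2 21.2] [-24.3   0.8  22.8]
234 1493 [-22.8   9.   20.9] [-21.2  -3.   19. ]
236 1204 [-20.2   8.2  20.2] [-21.5  -2.1  21.2]
238 62 [-6.6  9.5 10.1] [-24.5  12.2  23.5]
240 61 [-11.    9.4  10.3] [-24.8 -14.1  22.6]
230 [(178, np.float64(-7.4), np.float64(30.3), 0), (182, np.float64(21.0), np.float64(18.3), 145), (186, np.float64(20.8), np.float64(17.4), 157), (190, np.float64(18.3), np.float64(17.3), 159), (195, np.float64(14.4), np.float64(17.4), 159), (200, np.float64(10.8), np.float64(17.4), 160), (210, np.float64(7.9), np.float64(16.4), 174), (225, np.float64(8.7), np.float64(14.0), 204)]
235 [(178, np.float64(-7.2), np.float64(23.8), 1), (182, np.float64(20.7), np.float64(14.5), 144), (186, np.float64(20.8), np.float64(13.7), 157), (190, np.float64(18.3), np.float64(13.6), 159), (195, np.float64(14.6), np.float64(13.7), 160), (200, np.floa
[... 3299 characters left out ...]
p.float64(-34.5), 0), (186, np.float64(-18.3), np.float64(-34.6), 0), (190, np.float64(-23.4), np.float64(-34.6), 1), (195, np.float64(-30.1), np.float64(-34.8), 2), (200, np.float64(-37.1), np.float64(-35.0), 1), (210, np.float64(-43.5), np.float64(-33.1), 23), (225, np.float64(20.8), np.float64(-12.6), 235)]
285 [(178, np.float64(-7.8), np.float64(-41.0), -1), (182, np.float64(-13.0), np.float64(-41.1), 0), (186, np.float64(-18.2), np.float64(-41.1), 1), (190, np.float64(-23.5), np.float64(-41.2), 1), (195, np.float64(-30.6), np.float64(-41.5), 0), (200, np.float64(-37.5), np.float64(-41.7), 0), (210, np.float64(-51.0), np.float64(-41.9), 1), (225, np.float64(8.2), np.float64(-18.7), 204)]
```

```bash
python3 -m inch '[[-1,20,7,0,0.012],[-1,30,11,0,0],[-1,23,8,0,0],[-1,8,3,0,0],[-1,0,0,0,0]]'; python3 -m inch '[[-1,0,0,0,0]]'
```

```text
time: 13.6
position: [0.5316, 0.156, 0.2003]
tool_rot: [3.119, 0.305, 0.012]
ft_force: [-0.9, 0.4, -4.2]
grip_width: 0.311
time: 13.72
position: [0.5307, 0.1562, 0.2001]
tool_rot: [3.119, 0.305, 0.011]
ft_force: [-0.3, -0.3, -2.8]
grip_width: 0.306
```

```bash
python3 -m inch '[[-1,-1.2,-4.3,10,0],[-1,0,0,15,0],[-1,0,0,10,0],[-1,0,0,3,0],[-1,0,0,0,0]]'; python3 - <<'E'
from h import *
im=grab('wrist')
P=pts(im);hsv=cv2.cvtColor(im['color'],cv2.COLOR_RGB2HSV);H,S,V=[hsv[...,i].astype(int) for i in range(3)]
cv2.imwrite('pics/w5.png',im['color'][...,::-1])
im2=grab('scene');cv2.imwrite('pics/s5.png',cv2.resize(im2['color'][170:290,200:340,::-1],None,fx=4,fy=4))
s=ctrl.get_state();print(s['position'],s['tool_rot'])
o=(H<20)&(S>150)&(V>80);z=P[...,2]
for n,m in(('lip',o&(z>.075)&(z<.09)),('shell',(z>.04)&(z<.055)&(S<60)),('rim',(z>.076)&(z<.09))):
    m&=np.hypot(P[...,0]-.528,P[...,1]-.165)<.1
    q=P[m]
    if len(q)>5:
        r=cv2.minAreaRect((q[:,:2]*1000).astype(np.float32));print(n,len(q),np.round(np.median(q,0)*1000,1),np.round(r[0],1),np.round(r[1],1),round(r[2],1))
E
```

```text
time: 14.35
position: [0.5265, 0.1607, 0.1589]
tool_rot: [3.117, 0.308, 0.009]
ft_force: [0.8, -0.1, -3.8]
grip_width: 0.303
[0.52682635 0.16071779 0.15933142] [3.11736523 0.30807139 0.00980011]
lip 810 [525.3 191.6  83.2] [521.3 189.7] [46.7 17.2] 11.2
shell 4129 [558.1 165.   50.3] [527.2 161.2] [110.6 109.7] 11.8
rim 2917 [546.1 174.7  83.2] [527.3 163.7] [71.5 72.3] 12.0
```

View pics/w5.png

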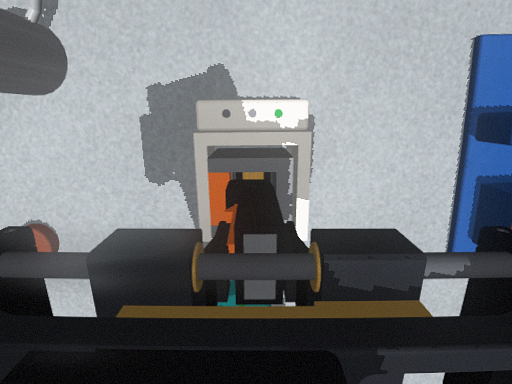

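The view shows the pack above the dock's mouth, between the lip (218,195) and the right rim (300,190). I'll enter slowly.

```bash
python3 -m inch '[[-1,2,0.8,2,0],[-1,0,0,2,0],[-1,0,0,2,0]]'; python3 -m inch '[[-1,0,0,2,0],[-1,0,0,2,0],[-1,0,0,2,0]]';  python3 -m inch '[[-1,0,0,2,0],[-1,0,0,2,0]]'
```

```text
time: 14.82
position: [0.53, 0.1603, 0.154]
tool_rot: [3.118, 0.307, 0.013]
ft_force: [-0.0, -0.3, -3.1]
grip_width: 0.306
time: 15.2
position: [0.5301, 0.1603, 0.1476]
tool_rot: [3.118, 0.307, 0.013]
ft_force: [-0.1, -0.5, -4.6]
grip_width: 0.307
time: 15.45
position: [0.5301, 0.1602, 0.1432]
tool_rot: [3.118, 0.307, 0.013]
ft_force: [0.3, 0.6, -3.0]
grip_width: 0.305
```

```bash
python3 -m inch '[[-1,-1,0,2,0],[-1,0,0,3,0],[-1,0,0,3,0],[-1,0,0,3,0]]'; python3 -m inch '[[-1,0,0,3,0],[-1,0,0,3,0],[-1,0,0,3,0],[-1,0,0,3,0]]'; python3 -m inch '[[-1,0,0,3,0],[-1,0,0,2,0],[-1,0,0,2,0]]'
```

```text
time: 15.95
position: [0.5291, 0.1599, 0.1315]
tool_rot: [3.118, 0.307, 0.013]
ft_force: [0.6, 0.2, -2.7]
grip_width: 0.307
time: 16.45
position: [0.5293, 0.1598, 0.1186]
tool_rot: [3.118, 0.307, 0.013]
ft_force: [-0.2, -0.1, -3.7]
grip_width: 0.306
time: 16.82
position: [0.5293, 0.1597, 0.111]
tool_rot: [3.118, 0.307, 0.013]
ft_force: [0.1, -0.1, -3.8]
grip_width: 0.306
```

```bash
python3 -m inch '[[-1,0,0,1.2,0],[-1,0,0,1.2,0],[-1,0,0,1.2,0],[-1,0,0,1.2,0],[-1,0,0,1.2,0]]'; python3 -m inch '[[-1,0,0,1.2,0],[-1,0,0,1.2,0],[-1,0,0,1.2,0],[-1,0,0,1.2,0],[-1,0,0,1.2,0]]'; python3 -m inch '[[-1,0,0,1,0],[-1,0,0,1,0]]'
```

```text
time: 17.45
position: [0.5295, 0.1597, 0.1047]
tool_rot: [3.118, 0.307, 0.013]
ft_force: [0.4, -1.0, -3.3]
grip_width: 0.307
time: 18.08
position: [0.5296, 0.1596, 0.0983]
tool_rot: [3.118, 0.307, 0.013]
ft_force: [-0.1, 0.4, -3.3]
grip_width: 0.308
time: 18.32
position: [0.5296, 0.1596, 0.0962]
tool_rot: [3.118, 0.307, 0.013]
ft_force: [0.1, 0.1, -2.6]
grip_width: 0.312
```

```bash
for i in 1; do python3 -m inch '[[-1,0,0,1,0],[-1,0,0,1,0],[-1,0,0,0,0]]'; python3 -m inch '[[-1,0,0,1,0],[-1,0,0,1,0],[-1,0,0,0,0]]'; python3 -m inch '[[-1,0,0,1,0],[-1,0,0,0,0]]'; done
```

```text
time: 18.7
position: [0.5298, 0.1597, 0.0946]
tool_rot: [3.117, 0.307, 0.014]
ft_force: [0.4, -0.4, -1.3]
grip_width: 0.306
time: 19.08
position: [0.5298, 0.1597, 0.0929]
tool_rot: [3.117, 0.307, 0.014]
ft_force: [-0.9, 0.4, 0.4]
grip_width: 0.309
time: 19.32
position: [0.5299, 0.1597, 0.092]
tool_rot: [3.117, 0.307, 0.014]
ft_force: [-2.1, -0.1, 0.1]
grip_width: 0.308
```

```bash
python3 -m inch '[[-1,0,0,1,0],[-1,0,0,1,0],[-1,0,0,0,0]]'; python3 -m inch '[[-1,0,0,1,0],[-1,0,0,0,0],[-1,0,0,0,0]]'; python3 -m inch '[[-1,0,0,1,0],[-1,0,0,0,0],[-1,0,0,0,0]]'
```

```text
time: 19.7
position: [0.53, 0.1597, 0.0901]
tool_rot: [3.117, 0.307, 0.014]
ft_force: [-0.9, -0.0, 1.3]
grip_width: 0.301
time: 20.08
position: [0.53, 0.1598, 0.0893]
tool_rot: [3.117, 0.307, 0.014]
ft_force: [-1.6, -1.2, 2.1]
grip_width: 0.31
time: 20.45
position: [0.53, 0.1598, 0.0884]
tool_rot: [3.117, 0.307, 0.014]
ft_force: [-1.7, -1.2, 0.6]
grip_width: 0.306
```

```bash
python3 -m inch '[[-1,0,0,1,0],[-1,0,0,0,0],[-1,0,0,0,0]]'; python3 -m inch '[[-1,0,0,0.8,0],[-1,0,0,0,0],[-1,0,0,0,0]]'
```

```text
time: 20.82
position: [0.5301, 0.1598, 0.0883]
tool_rot: [3.116, 0.307, 0.014]
ft_force: [-1.8, -0.8, 3.3]
grip_width: 0.308
time: 21.2
position: [0.5301, 0.1599, 0.0881]
tool_rot: [3.116, 0.307, 0.015]
ft_force: [-3.6, -0.6, 4.1]
grip_width: 0.307
```

```bash
python3 -m inch '[[-1,0,0,1.2,0],[-1,0,0,1.0,0],[-1,0,0,1,0]]'; python3 -m inch '[[-1,0,0,1.2,0],[-1,0,0,1.2,0],[-1,0,0,1.2,0]]'
```

```text
time: 21.58
position: [0.5306, 0.1602, 0.087]
tool_rot: [3.115, 0.307, 0.016]
ft_force: [-4.8, -1.0, 10.4]
grip_width: 0.305
time: 21.95
position: [0.5309, 0.1604, 0.0868]
tool_rot: [3.114, 0.307, 0.016]
ft_force: [-5.3, -2.0, 12.1]
grip_width: 0.308
```

```bash
python3 -m inch '[[-0.34,0,0,1,0],[-0.26,0,0,0.8,0],[-0.18,0,0,0.5,0],[-0.1,0,0,0.2,0],[0,0,0,0,0]]'; python3 -m inch '[[0.1,0,0,0,0],[0.25,0,0,0,0]]'
```

```text
time: 22.58
position: [0.5319, 0.1639, 0.0861]
tool_rot: [3.117, 0.31, 0.023]
ft_force: [0.5, -0.0, -0.2]
grip_width: 0.477
time: 22.82
position: [0.5322, 0.1632, 0.0855]
tool_rot: [3.117, 0.309, 0.023]
ft_force: [-0.2, 0.3, 0.5]
grip_width: 0.585
```

```bash
python3 -m inch '[[0.5,0,0,0,0],[0.7,0,0,-3,0],[0.7,0,0,-10,0],[0.7,0,0,-30,0],[0.7,0,0,-40,0]]'; python3 -m inch '[[0.7,-30,0,-40,0],[0.7,-40,0,-5,0],[0.7,-10,0,0,0],[0.7,0,0,0,0]]'; python3 - <<'E'
from h import *
im=grab('wrist');cv2.imwrite('pics/w6.png',im['color'][...,::-1])
P=pts(im);z=P[...,2];hsv=cv2.cvtColor(im['color'],cv2.COLOR_RGB2HSV);H,S,V=[hsv[...,i].astype(int) for i in range(3)]
o=(H<20)&(S>150)&(V>80)
near=np.hypot(P[...,0]-.528,P[...,1]-.163)<.06
for n,m in(('top',near&(z>.116)),('tab',near&o&(z>.1)),('rim',near&(z>.076)&(z<.09)),('lip',near&o&(z>.076)&(z<.09))):
    q=P[m]
    if len(q)>5:
        r=cv2.minAreaRect((q[:,:2]*1000).astype(np.float32));print(n,len(q),np.round(np.median(q,0)*1000,1),np.round(r[0],1),np.round(r[1],1),round(r[2],1))
E
```

```text
time: 23.45
position: [0.529, 0.1629, 0.1688]
tool_rot: [3.117, 0.309, 0.014]
ft_force: [0.8, -0.9, 0.4]
grip_width: 0.846
time: 23.95
position: [0.4514, 0.149, 0.2209]
tool_rot: [3.117, 0.31, 0.032]
ft_force: [0.6, -0.7, 0.1]
grip_width: 0.845
top 21246 [474.8 153.  327.2] [503.9 165.5] [81.6 78.9] 31.8
tab 361 [473.2 160.3 318.7] [497.2 167.8] [75.6 30. ] 37.1
rim 3158 [527.2 168.8  83.3] [526.9 163.1] [70.9 71.4] 11.5
lip 851 [522.2 189.3  83.2] [521.8 186.8] [47.3 22.6] 12.0
```

View pics/w6.png

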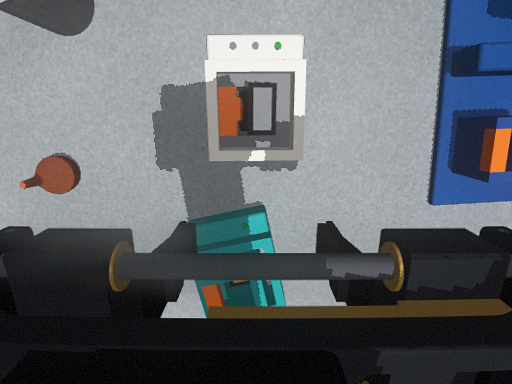

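The pack stands in the dock at (262,108), with its tab at (243,108) beside the lip (228,110). Next I'll check its height and the tab position.

```bash
python3 - <<'E'
from h import *
im=load('wrist');P=pts(im);z=P[...,2];hsv=cv2.cvtColor(im['color'],cv2.COLOR_RGB2HSV);H,S,V=[hsv[...,i].astype(int) for i in range(3)]
o=(H<20)&(S>150)&(V>80)
b=np.zeros_like(o);b[75:145,215:300]=1
for n,m in(('top',b&(z>.12)&(z<.14)),('tab',b&o&(z>.1)),('lip',b&o&(z>.076)&(z<.09))):
    q=P[m]; r=cv2.minAreaRect((q[:,:2]*1000).astype(np.float32));print(n,len(q),np.round(np.median(q,0)*1000,1),np.round(r[0],1),np.round(r[1],1),round(r[2],1))
a=np.radians(11.5);X=np.array([np.cos(a),np.sin(a)]);Y=np.array([-X[1],X[0]])
d=P[...,:2]*1000-[527.0,163.1];
for n,m in(('top',b&(z>.122)&(z<.14)&~o),('tab',b&o&(z>.112)&(z<.125))): print(n,np.round(np.percentile(d[m]@X,[1,50,99]),1),np.round(np.percentile(d[m]@Y,[1,50,99]),1),np.round(np.percentile(z[m]*1000,[5,50,95]),1))
E
```

```text
top 1499 [529.3 157.5 125.8] [528. 162.] [43.4 34.5] 10.4
tab 118 [525.6 177.2 120. ] [525.3 177.2] [19.8  3.8] 10.2
lip 851 [522.2 189.3  83.2] [521.8 186.8] [47.3 22.6] 12.0
top [-20.8   1.4  22.1] [-18.3  -6.1   5.3] [124.5 125.9 127.2]
tab [-8.7  1.8 11.1] [12.3 14.3 16.1] [119.1 120.1 121.3]
```

```bash
python3 -m inch '[[0.7,0,0,0,0],[0.7,0,0,0,0],[0.7,0,0,0,0]]'; python3 - <<'E'
from h import *
im=grab('wrist');P=pts(im);z=P[...,2];print(np.round(np.nanmedian(z[95:125,255:270])*1000,1))
print(ctrl.close_job())
E
```

```text
time: 24.38
position: [0.4527, 0.1496, 0.2197]
tool_rot: [3.12, 0.311, 0.028]
ft_force: [-0.4, -0.5, -0.4]
grip_width: 0.849
126.3
the job is handed in; nothing more can be done
None
```

The pack is out of the blue instrument and in the white dock, tab on the lip side. My checks say it is latched. I handed the job in at about 24 s.

- **Removal:** I closed slowly on the tab until it was fully in, then lifted the pack free. The wrist force never showed more than about 4 N, mostly the pack's own weight.
- **Docking:** I lowered the pack at about 8 mm/s. The sprung plate touched with the pack's underside at about 26 mm and the pad at about 19 mm, so the well sits about 1 mm higher than nominal. I pressed until the wrist read 12 N, about 15 N on the bottom counting the pack's weight. Then I opened the fingers in steps and backed off.
- **Final checks:**
  - **Tab:** it is fully out, its centre 9.0 mm beyond the body front, as expected at rest.
  - **Height:** the pack top is about 42.5 mm above the dock's mouth, against 40 mm on the pad, which fits the pack resting against the lip. The last reading was 126.3 mm against 125.8 mm earlier, within camera noise.
  - **Robot:** it stands clear of everything.
- **Disagreements and gaps:**
  - **Cameras:** the top and wrist views differed by 2 to 3 mm in y. I used the wrist view.
  - **Finger opening:** it read about 27 mm at full squeeze instead of 29 mm.
  - **Side force:** it reached about 5 N while pressing down, so the pack probably touched the well wall lightly.
  - **Not tested:** I did not tug on the latch. I also did not re-measure the bystanders, but nothing came near them.

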